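# Seal the storage jars by their push buttons

### The arm

A 7-joint arm with a two-finger parallel gripper is mounted at the origin on a cart in front of the work surface, level with it; the furniture and walls round the work are solid. World frame = base frame: x ahead of the robot, y to its left, z up, the work surface at z = 0. Lengths are in m, angles in rad, forces in N, time in s.
With the tool pointing down it reaches from about 0.425 to 0.875 m from the base axis. Payload 4.7 kg.
Tool frame: the origin (TCP) lies on the centre line of the jaws, within the pads' length; the fingertips stand 8 mm ahead of it and the grasp point (between the pads) lies 11 mm behind it; z points along the fingers, y is the direction in which the jaws open and shut (so a half turn about z gives the same grasp; the last joint's range is limited). The gripper opens to 87 mm and grips with 3 to 60 N. Pads are 19 mm wide; open, the fingers measure 117 mm over their backs; the gripper's body (75 mm by 190 mm) begins 51 mm behind the grasp point.
Start: joints at [1.159, 0.321, -0.07, 1.45, 0.023, 1.371, -0.057], TCP at [0.268, -0.592, 0.231] pointing down, gripper open.
Joint ranges: [-2.86, 2.86], [-0.3, 2.09], [-1.38, 1.24], [0.06, 2.45], [-1.56, 4.7], [0.09, 2.05], [-2.69, 2.69]. Speed limits (rad/s): [2.57, 2.57, 3.14, 3.14, 3.14, 3.14, 3.14].

### API

Orientations are given as a rotation vector (axis times angle).
In Python, from bench import status, optics, order gives the robot as it stands.
- The arm moves only by the tool step_arm, never from a script. Its argument "rows" is a list of rows, each a list of 3 entries, a list of its own where there are three numbers: the turn, a rotation vector about the tool's x, y, z in degrees, then the shift along the tool's x, y, z in mm, then the finger opening in mm, from 0 to 87. A call has 1 to 12 rows; each row shifts and turns the pose as measured when the row begins, along the tool's axes as they then stand; what a row does not reach is not made up. A row lasts 1/12 s, in which the tool goes at most 41.7 mm and 7.16 degrees, less where a joint would pass 70% of its speed; a pose out of reach is approached as far as the arm can. A call is refused whole if a number of a shift passes 41.7 or a number of a turn 7.16, either way. A call with a gripper value outside its range is refused whole. The fingers move at their own pace and stop on an object; "grip_force" is the grip in N (left out, the last holds). Time passes only in rows, so rows that do not move let the fingers close. It gives the time, the measured TCP pose, the force and the opening at its end, in the units of the state.
- status.get_state(): the state, without advancing time (a new reading comes with each control period).
- optics.get_image(name): name is "scene" or "top"; returns a dict with "frame" (384x512x3 uint8, red, green, blue), "range_z" (384x512 float32, m along the optical axis (not along the pixel's ray), 0 where there is no reading), "K" (3x3 intrinsics, pixels), "R" (3x3) and "t" (3): a world point X has camera coordinates R X + t. Camera axes: x right, y down, z forward; pixel columns grow to the right and rows downward; lengths in m; the calibration is good to about 2 mm. A picture is of the moment at which its call begins.
- order.close_job(): hands the job in, once; it reports no verdict.
The state is a dict: "time": time; "joint_positions": joint angles; "qd": joint speeds; "joint_torque": joint torques, N m; "position": TCP position; "tool_rot": TCP orientation; "ft_force": force on the tool from outside, world axes, zero at the start; "torque": the same for the moment, N m; "grip_width": opening from 0.0 (shut) to 1.0 (fully open).
Only numpy, scipy, OpenCV 4.12 (cv2) and the standard library are available. Lean on these libraries where they do the work, as an engineer would, in place of code of your own. Each camera call takes 0.05 s, during which the arm holds its last target.

### The job

Seal the three white storage jars: press down the round steel button in each wooden lid until it is fully down, the shortest jar first, then the middle one, the tallest last. Press gently, and do not lift, tip or push along the jars; leave everything else on the worktop where it stands.

Things in the scene. Friction and masses are not known exactly. Their poses are not given: they have to be found in the camera images.
- button_short (a point): centre of the top face of the push button, as it stands when up, in the lid of the short storage jar (100 mm tall over the raised button). The point is fixed to the jar and does not sink with the button. z points up out of the jar. The button is a flat round steel disc 48 mm across that stands 9 mm above the round wooden lid (86 mm across)
- seal_short (a joint): how far the button of the short jar has been pushed down: 0 = up (as at the start), 0.008 m = fully down (1 mm still showing above the lid). It resists with about 4 N, has no return spring and stays where it is left
- jar_short: the short storage jar: loose upright white ceramic cylinder 84 mm across with wooden lid and steel push button, 100 mm tall over the raised button, about 0.45 kg; origin at the centre of its underside, z up. The three jars are alike but for their height (100, 130 and 160 mm) and may stand in any order
- button_middle (a point): centre of the top face of the push button, as it stands when up, in the lid of the middle storage jar (130 mm tall over the raised button). The point is fixed to the jar and does not sink with the button. z points up out of the jar. The button is a flat round steel disc 48 mm across that stands 9 mm above the round wooden lid (86 mm across)
- seal_middle (a joint): how far the button of the middle jar has been pushed down: 0 = up (as at the start), 0.008 m = fully down (1 mm still showing above the lid). It resists with about 4 N, has no return spring and stays where it is left
- jar_middle: the middle storage jar: loose upright white ceramic cylinder 84 mm across with wooden lid and steel push button, 130 mm tall over the raised button, about 0.53 kg; origin at the centre of its underside, z up. The three jars are alike but for their height (100, 130 and 160 mm) and may stand in any order
- button_tall (a point): centre of the top face of the push button, as it stands when up, in the lid of the tall storage jar (160 mm tall over the raised button). The point is fixed to the jar and does not sink with the button. z points up out of the jar. The button is a flat round steel disc 48 mm across that stands 9 mm above the round wooden lid (86 mm across)
- seal_tall (a joint): how far the button of the tall jar has been pushed down: 0 = up (as at the start), 0.008 m = fully down (1 mm still showing above the lid). It resists with about 4 N, has no return spring and stays where it is left
- jar_tall: the tall storage jar: loose upright white ceramic cylinder 84 mm across with wooden lid and steel push button, 160 mm tall over the raised button, about 0.60 kg; origin at the centre of its underside, z up. The three jars are alike but for their height (100, 130 and 160 mm) and may stand in any order
- salt_mill: bystander, loose: small salt shaker, 44 mm across, 90 mm tall; origin at the centre of its underside
- red_lid_jar: bystander, loose: glass jar with a red screw lid, 68 mm across, 125 mm tall (no push button: not one of the storage jars); origin at the centre of its underside
- pepper_mill: bystander, loose: wooden pepper mill, 58 mm across, 170 mm tall; origin at the centre of its underside
- teaspoon: bystander, loose: teaspoon, 132x26x11 mm, lying flat; origin at the centre of its underside
- tape_roll: bystander, loose: roll of tape, 103 mm across, 25 mm high, lying flat; origin at the centre of its underside

How it is judged:
On the way, in this order (a step that is already met when the one before it is completed fails the run):
1. the button of the short jar is pressed down (value of joint seal_short above 0.005 m), for 0.1 s.
2. the button of the middle jar is pressed down (value of joint seal_middle above 0.005 m), for 0.1 s.
3. the button of the tall jar is pressed down (value of joint seal_tall above 0.005 m), for 0.1 s.
At the end, for the whole second after the job is handed in: all three buttons are down by more than 5 of their 8 mm; each jar stands upright (within 0.1 rad), at rest, within 30 mm of where it began; the other loose things lie within 30 mm of where they began (value of joint each of seal_short, seal_middle, seal_tall above 0.005 m and angle between each of jar_short, jar_middle, jar_tall's own z axis and vertical below 0.1 rad and distance of each of jar_short, jar_middle, jar_tall, salt_mill, red_lid_jar, pepper_mill, teaspoon, tape_roll from where it was at the start of the episode below 0.03 m and linear speed of each of jar_short, jar_middle, jar_tall below 0.02 m/s); the robot touches nothing.
It fails at once if the middle jar's button is pushed in (over 2 mm) before the short jar's is down (value of joint seal_middle above 0.002 m and value of joint seal_short below 0.005 m).
It fails at once if the tall jar's button is pushed in (over 2 mm) before the middle jar's is down (value of joint seal_tall above 0.002 m and value of joint seal_middle below 0.005 m).
It fails at once if a jar is pressed hard (over 25 N) (contact force between the arm and jar_short above 25 N or contact force between the arm and jar_middle above 25 N or contact force between the arm and jar_tall above 25 N).
It fails at once if a jar is lifted, tipped or pushed along by more than 30 mm (height (world z) of any of jar_short, jar_middle, jar_tall above 0.008 m or angle between any of jar_short, jar_middle, jar_tall's own z axis and vertical above 0.2 rad or distance of any of jar_short, jar_middle, jar_tall from where it was at the start of the episode above 0.03 m).
It fails at once if a bystander is displaced by more than 30 mm (distance of any of salt_mill, red_lid_jar, pepper_mill, teaspoon, tape_roll from where it was at the start of the episode above 0.03 m).
It also fails if it takes over 48 s, if anything falls off the work surface, if the arm or the gripper's body presses on something with over 40 N, if the wrist force passes 120 N, or if a joint passes its speed limit or range.

## Working session

There is one attempt and no reset: what is moved stays moved. The work goes in short steps, Python scripts to look and compute and a tool call to move; the robot and the scene stay as the last step left them, time stands still between calls to the robot, and variables do not carry over. Pictures are saved under pics/ and viewed, and the job is handed in when it is done.

Besides the shell and the picture viewer there is one more tool, called after ">>>" as a command line: name --argument value ..., lists and objects as JSON in quotes. step_arm: Moves the arm, as the interface text tells. Its arguments: {"type":"object","properties":{"rows":{"type":"array"},"grip_force":{"type":"number"}},"required":["rows"]}

```bash
mkdir -p pics; python3 - <<'E'
from bench import status, optics
import cv2,numpy as np
print(status.get_state())
for n in ("scene","top"):
    d=optics.get_image(n); cv2.imwrite(f"pics/{n}0.png",d["frame"][:,:,::-1]); np.savez(f"{n}0.npz",**d)
    print(n,d["K"],d["R"],d["t"])
E
```

```text
{'time': 0.0, 'joint_positions': array([ 1.15914198,  0.32181543, -0.07003638,  1.45166118,  0.02260647,
        1.37082117, -0.05687482]), 'qd': array([ 6.71189162e-04,  1.15542655e-03,  8.85386195e-04, -5.74663129e-05,
       -1.51704489e-03,  1.57421432e-03,  4.17093113e-04]), 'joint_torque': array([ 1.40073048e-04, -4.91288352e+01, -4.03785277e-01, -3.12525558e+01,
       -6.38705771e-02,  4.37966001e-02,  1.70072376e-04]), 'position': array([ 0.26815702, -0.59151415,  0.229473  ]), 'tool_rot': array([-3.06886910e+00, -6.63360189e-01,  8.20721855e-04]), 'ft_force': array([-0.45635631,  0.09666327,  0.66940811]), 'torque': array([ 0.01122133, -0.01111254,  0.03236292]), 'grip_width': 1.000002941433388}
scene [[363.12647002   0.         255.0524001 ]
 [  0.         363.12647002 198.53256836]
 [  0.           0.           1.        ]] [[-0.85720545 -0.51487458  0.01014805]
 [-0.21529428  0.34039922 -0.91530145]
 [ 0.46781106 -0.78678621 -0.40264162]] [0.38996688 0.29917167 0.5179431 ]
top [[410.24696279   0.         253.01587564]
 [  0.         410.24696279 194.12521883]
 [  0.           0.           1.        ]] [[-0.01452522 -0.99989206  0.00220864]
 [-0.99640858  0.01429026 -0.083461  ]
 [ 0.08342043 -0.003413   -0.9965086 ]] [-0.14384765  0.56040094  0.91052294]
```

View pics/scene0.png

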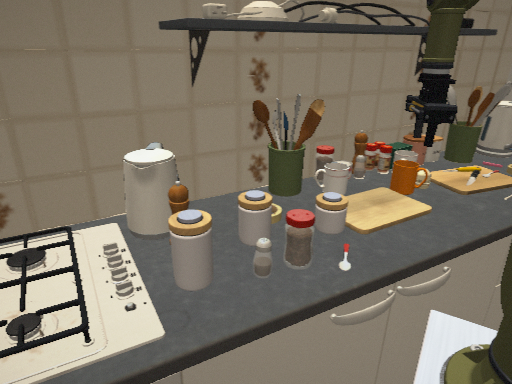

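View pics/top0.png

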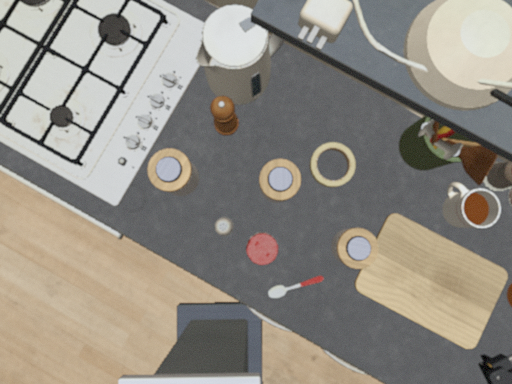

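The scene view shows the tall jar at (192,217), the middle at (255,197) and the short at (331,199), with the pepper mill, salt shaker and red-lidded jar nearby. In the top view the buttons are at about (169,168), (280,179) and (358,248), and a wall shelf covers the upper right. I'll measure them next.

```bash
cat > h.py <<'E'
import cv2,numpy as np
def ray(d,u,v,z):
    K,R,t=d["K"],d["R"],d["t"]; r=R.T@np.linalg.solve(K,[u,v,1]); c=-R.T@t
    return c+r*(z-c[2])/r[2]
def pt(d,u,v,rz):
    return d["R"].T@(np.linalg.solve(d["K"],[u,v,1])*rz-d["t"])
def blobs(d,seeds,zs):
    f=d["frame"]; hsv=cv2.cvtColor(np.ascontiguousarray(f),cv2.COLOR_RGB2HSV)
    m=cv2.inRange(hsv,(105,25,90),(130,140,255))
    n,l,s,c=cv2.connectedComponentsWithStats(m)
    out=[]
    for (u,v),z in zip(seeds,zs):
        k=l[v,u]; ys,xs=np.where(l==k)
        (cx,cy),ax,an=cv2.fitEllipse(cv2.convexHull(np.c_[xs,ys].astype(np.float32)))
        rz=np.median(d["range_z"][l==k])
        out.append((k,s[k,4],c[k].round(1),(round(cx,1),round(cy,1)),np.round(ax,1),ray(d,c[k][0],c[k][1],z).round(4),pt(d,*c[k],rz).round(4)))
    return out
E
python3 - <<'E'
from h import *
T=dict(np.load("top0.npz"));S=dict(np.load("scene0.npz"))
for d,se in((T,[(358,248),(280,179),(169,168)]),(S,[(331,199),(255,197),(192,217)])):
    for b in blobs(d,se,(.1,.13,.16)):print(*b)
for n,u,v in(("pepper",223,103),("salt",223,226),("red",262,249),("spoon",278,291),("shelf edge",300,45),("shelf",400,105),("kettle",237,27),("kettlehandle",275,42),("utensil",475,160),("mug",480,205),("board",430,280),("hob",150,150),("tape",318,165)):
    print(n,pt(T,u,v,T["range_z"][v,u]).round(3))
for u,v in((170,30),(220,35),(300,35),(420,35),(490,33)):print("shelfS",pt(S,u,v,S["range_z"][v,u]).round(3))
E
```

```text
Traceback (most recent call last):
  File "h.py", line 14, in blobs
    (cx,cy),ax,an=cv2.fitEllipse(cv2.convexHull(np.c_[xs,ys].astype(np.float32)))
                  ~~~~~~~~~~~~~~^^^^^^^^^^^^^^^^^^^^^^^^^^^^^^^^^^^^^^^^^^^^^^^^^
cv2.error: OpenCV(4.12.0) /io/opencv/modules/imgproc/src/shapedescr.cpp:361: error: (-201:Incorrect size of input array) There should be at least 5 points to fit the ellipse in function 'fitEllipseNoDirect'
```

```bash
sed -i 's/(105,25,90),(130,140,255)/(100,18,80),(140,160,255)/' h.py
python3 - <<'E'
from h import *
T=dict(np.load("top0.npz"));S=dict(np.load("scene0.npz"))
for d,se in((T,[(358,248),(280,179),(169,168)]),(S,[(331,199),(255,197),(192,217)])):
    hsv=cv2.cvtColor(d["frame"],cv2.COLOR_RGB2HSV)
    print([hsv[v,u] for u,v in se])
    try:
        for b in blobs(d,se,(.1,.13,.16)):print(*b)
    except Exception as e:print(str(e)[:80])
for n,u,v in(("pepper",223,103),("salt",223,226),("red",262,249),("spoon",278,291),("shelf edge",300,45),("shelf",400,105),("kettle",237,27),("kettlehandle",275,42),("utensil",475,160),("mug",480,205),("board",430,280),("hob",150,150),("tape",318,165)):
    print(n,pt(T,u,v,T["range_z"][v,u]).round(3))
for u,v in((170,30),(220,35),(300,35),(420,35),(490,33)):print("shelfS",pt(S,u,v,S["range_z"][v,u]).round(3))
E
```

```text
[array([110,  23, 201], dtype=uint8), array([112,  23, 201], dtype=uint8), array([111,  20, 201], dtype=uint8)]
460 411 [358.3 247.9] (358.2, 247.9) [22.3 22.9] [ 0.4371 -0.3677  0.1   ] [ 0.4371 -0.3676  0.1004]
196 426 [279.9 178.6] (279.9, 178.6) [22.9 23.3] [ 0.58   -0.2065  0.13  ] [ 0.5801 -0.2065  0.1298]
162 455 [168.3 168.9] (168.3, 168.9) [23.6 24.1] [0.5986 0.0132 0.16  ] [0.5987 0.0133 0.1596]
[array([ 18,  12, 108], dtype=uint8), array([120,  14, 176], dtype=uint8), array([111,  23, 220], dtype=uint8)]
OpenCV(4.12.0) /io/opencv/modules/imgproc/src/shapedescr.cpp:361: error: (-201:I
pepper [ 0.727 -0.095  0.167]
salt [ 0.486 -0.088  0.09 ]
red [ 0.439 -0.168  0.124]
spoon [ 0.337 -0.206  0.003]
shelf edge [ 0.685 -0.205  0.51 ]
shelf [ 0.767 -0.504  0.002]
kettle [ 0.856 -0.126  0.217]
kettlehandle [ 0.898 -0.206  0.062]
utensil [ 0.597 -0.55   0.228]
mug [ 0.524 -0.648  0.06 ]
board [ 0.359 -0.548  0.018]
hob [0.667 0.088 0.005]
tape [ 0.627 -0.306  0.   ]
shelfS [ 0.894 -0.285  0.497]
shelfS [ 0.821 -0.408  0.487]
shelfS [ 0.685 -0.65   0.491]
shelfS [ 0.401 -1.134  0.498]
shelfS [ 0.171 -1.094  0.505]
```

```bash
cat >> h.py <<'E'
from scipy.spatial.transform import Rotation as Ro
B={"short":(.437,-.3677,.1),"middle":(.580,-.2065,.13),"tall":(.5986,.0132,.16)}
def go(name):
    from bench import status
    s=status.get_state();R=Ro.from_rotvec(s["tool_rot"]).as_matrix()
    p=np.array(s["position"]);tip=p+R[:,2]*.008
    b=np.array(B[name])
    print("t",round(s["time"],2),"tip",tip.round(4),"z",R[:,2].round(4),"F",s["ft_force"].round(2),"w",round(s["grip_width"],3))
    print("to button, tool mm",(R.T@(b-tip)*1e3).round(1),"q",s["joint_positions"].round(2))
    # tilt fix in tool deg
    a=np.cross(R[:,2],[0,0,-1]);print("tilt fix deg",np.degrees(R.T@a).round(2),"x az",np.degrees(np.arctan2(R[1,0],R[0,0])).round(1))
E
python3 - <<'E'
from h import *
T=dict(np.load("top0.npz"))
for p in((255,15),(300,45),(400,95),(511,153)):print(ray(T,*p,.5).round(3))
go("short")
E
```

```text
[ 0.726 -0.156  0.5  ]
[ 0.689 -0.207  0.5  ]
[ 0.629 -0.319  0.5  ]
[ 0.561 -0.441  0.5  ]
t 0.1 tip [ 0.2682 -0.5915  0.2216] z [-8.0e-04  1.5e-03 -1.0e+00] F [-0.13  0.48  0.26] w 1.001
to button, tool mm [ 246.2 -133.9  121.8] q [ 1.16  0.32 -0.07  1.45  0.02  1.37 -0.06]
tilt fix deg [-0.1  0.   0. ] x az 24.4
```

>>> step_arm --rows '[[[0,0,0],[20,-11,0],0],[[0,0,0],[20,-11,0],0],[[0,0,0],[20,-11,0],0],[[0,0,0],[20,-11,0],0],[[0,0,0],[20,-11,0],0],[[0,0,0],[0,0,0],0]]' --grip_force 10

```text
time: 0.6
position: [0.3358, -0.4966, 0.2249]
tool_rot: [-3.064, -0.653, 0.006]
ft_force: [2.4, 1.3, 0.3]
grip_width: 0.628
```

```bash
python3 -c "
from h import *
go('short')"
```

```text
t 0.6 tip [ 0.3358 -0.4966  0.2169] z [-0.0057  0.0073 -1.    ] F [2.38 1.31 0.31] w 0.628
to button, tool mm [145.2 -75.4 117.2] q [ 1.04  0.23 -0.13  1.58  0.03  1.35 -0.24]
tilt fix deg [-0.51  0.13 -0.  ] x az 24.1
```

>>> step_arm --rows '[[[0,0,0],[20,-10,0],0],[[0,0,0],[20,-10,0],0],[[0,0,0],[20,-10,0],0],[[0,0,0],[20,-10,0],0],[[0,0,0],[20,-10,0],0],[[0,0,0],[20,-10,0],0],[[0,0,0],[10,-5,0],0],[[-0.5,0,0],[0,0,0],0],[[0,0,0],[0,0,0],0]]'

```text
time: 1.35
position: [0.4279, -0.3808, 0.2207]
tool_rot: [-3.07, -0.651, 0.013]
ft_force: [0.7, -0.5, -0.9]
grip_width: 0.02
```

```bash
python3 -c "
from h import *
go('short')"
```

```text
t 1.35 tip [ 0.4279 -0.3808  0.2127] z [-0.0089  0.001  -1.    ] F [ 0.71 -0.53 -0.87] w 0.02
to button, tool mm [ 14.5  -7.7 112.7] q [ 0.88  0.18 -0.23  1.65  0.05  1.33 -0.51]
tilt fix deg [-0.26  0.44 -0.  ] x az 23.9
```

>>> step_arm --rows '[[[-0.3,0.4,0],[12,-6,10],0],[[0,0,0],[3,-2,15],0],[[0,0,0],[0,0,20],0],[[0,0,0],[0,0,20],0],[[0,0,0],[0,0,15],0],[[0,0,0],[0,0,5],0],[[0,0,0],[0,0,0],0]]'

```text
time: 1.93
position: [0.4303, -0.3799, 0.1334]
tool_rot: [3.07, 0.626, -0.006]
ft_force: [-0.7, -0.5, 0.3]
grip_width: 0.005
```

```bash
python3 -c "
from h import *
go('short')
from bench import optics
d=optics.get_image('scene');cv2.imwrite('pics/s1.png',d['frame'][:,:,::-1])"
```

```text
t 1.93 tip [ 0.4303 -0.38    0.1254] z [-0.0018 -0.0094 -1.    ] F [-0.73 -0.52  0.29] w 0.005
to button, tool mm [11.1 -8.8 25.3] q [ 0.87  0.24 -0.23  1.76  0.07  1.15 -0.55]
tilt fix deg [ 0.45  0.31 -0.  ] x az 23.1
```

View pics/s1.png

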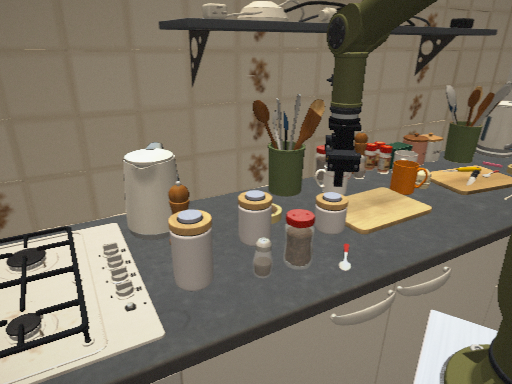

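The arm now hovers over the short jar, fingertips near (343,180), about 25 mm above the button and 14 mm off sideways. I'll correct that before pressing.

>>> step_arm --rows '[[[0.4,0.3,0],[8,-6,0],0],[[0,0,0],[4,-4,0],0],[[0,0,0],[0,0,0],0],[[0,0,0],[0,0,0],0]]'

```text
time: 2.32
position: [0.4388, -0.3676, 0.1373]
tool_rot: [3.074, 0.622, 0.006]
ft_force: [-0.8, 0.1, 0.0]
grip_width: 0.006
```

```bash
python3 -c "
from h import *
go('short')"
```

```text
t 2.32 tip [ 0.4388 -0.3677  0.1293] z [ 0.0044 -0.0042 -1.    ] F [-0.79  0.15  0.02] w 0.006
to button, tool mm [-1.7 -0.8 29.3] q [ 0.86  0.23 -0.24  1.76  0.06  1.15 -0.57]
tilt fix deg [ 0.32 -0.14  0.  ] x az 22.9
```

>>> step_arm --rows '[[[0.3,0,0],[-1,0,8],0],[[0,0,0],[0,0,8],0],[[0,0,0],[0,0,6],0],[[0,0,0],[0,0,0],0],[[0,0,0],[0,0,0],0]]'

```text
time: 2.73
position: [0.4388, -0.3682, 0.1144]
tool_rot: [3.077, 0.625, 0.006]
ft_force: [-0.5, 0.1, 0.1]
grip_width: 0.003
```

```bash
python3 -c "
from h import *
go('short')"
```

```text
t 2.73 tip [ 0.4389 -0.3682  0.1064] z [ 4.1e-03 -8.0e-04 -1.0e+00] F [-0.48  0.09  0.14] w 0.003
to button, tool mm [-1.6 -1.2  6.4] q [ 0.86  0.25 -0.24  1.78  0.06  1.11 -0.57]
tilt fix deg [ 0.13 -0.2   0.  ] x az 23.0
```

>>> step_arm --rows '[[[0,0,0],[-1,-1,3],0],[[0,0,0],[0,0,2],0],[[0,0,0],[0,0,2],0],[[0,0,0],[0,0,1],0],[[0,0,0],[0,0,0],0]]'

```text
time: 3.15
position: [0.4375, -0.3678, 0.1062]
tool_rot: [3.077, 0.624, 0.006]
ft_force: [-0.1, -0.3, -1.4]
grip_width: 0.006
```

```bash
python3 -c "
from h import *
go('short')"
```

```text
t 3.15 tip [ 0.4375 -0.3678  0.0982] z [ 4.1e-03 -9.0e-04 -1.0e+00] F [-0.1  -0.29 -1.39] w 0.006
to button, tool mm [-0.4 -0.3 -1.8] q [ 0.86  0.26 -0.24  1.8   0.07  1.09 -0.57]
tilt fix deg [ 0.14 -0.2  -0.  ] x az 22.9
```

>>> step_arm --rows '[[[0,0,0],[0,0,1.5],0],[[0,0,0],[0,0,1.5],0],[[0,0,0],[0,0,0],0]]'

```text
time: 3.4
position: [0.4376, -0.3679, 0.1038]
tool_rot: [3.077, 0.624, 0.006]
ft_force: [0.7, 0.7, -0.3]
grip_width: 0.005
```

>>> step_arm --rows '[[[0,0,0],[0,0,1.5],0],[[0,0,0],[0,0,0.5],0],[[0,0,0],[0,0,0],0]]'

```text
time: 3.65
position: [0.4376, -0.3679, 0.102]
tool_rot: [3.077, 0.624, 0.006]
ft_force: [-0.5, 0.5, 2.9]
grip_width: 0.001
```

```bash
python3 -c "
from h import *
go('short')"
```

```text
t 3.65 tip [ 0.4376 -0.3679  0.094 ] z [ 0.0045 -0.0015 -1.    ] F [-0.5   0.5   2.91] w 0.001
to button, tool mm [-0.5 -0.5 -6. ] q [ 0.86  0.26 -0.24  1.8   0.07  1.08 -0.57]
tilt fix deg [ 0.18 -0.2   0.  ] x az 22.9
```

>>> step_arm --rows '[[[0,0,0],[0,0,1],0],[[0,0,0],[0,0,0],0]]'

```text
time: 3.82
position: [0.4376, -0.3679, 0.101]
tool_rot: [3.076, 0.624, 0.006]
ft_force: [-0.9, 0.5, 1.2]
grip_width: 0.008
```

>>> step_arm --rows '[[[0,0,0],[0,0,1],0],[[0,0,0],[0,0,0],0]]'

```text
time: 3.98
position: [0.4377, -0.368, 0.1005]
tool_rot: [3.076, 0.624, 0.006]
ft_force: [-0.6, 0.4, 2.8]
grip_width: 0.009
```

>>> step_arm --rows '[[[0,0,0],[0,0,1],0],[[0,0,0],[0,0,0],0]]'

```text
time: 4.15
position: [0.4379, -0.3682, 0.1006]
tool_rot: [3.076, 0.624, 0.007]
ft_force: [1.3, -0.4, -0.3]
grip_width: 0.01
```

>>> step_arm --rows '[[[0,0,0],[0,0,1.5],0],[[0,0,0],[0,0,0],0]]'

```text
time: 4.32
position: [0.4384, -0.3686, 0.1007]
tool_rot: [3.075, 0.624, 0.008]
ft_force: [-0.8, 0.4, -0.0]
grip_width: 0.006
```

Descent has stalled at tip z≈0.0927, about 7.4 mm down, which looks like the end stop. I'll back off and check.

>>> step_arm --rows '[[[0,0,0],[0,0,-5],0],[[0,0,0],[0,0,-15],0],[[0,0,0],[0,0,-20],0],[[0,0,0],[0,0,-20],0],[[0,0,0],[0,0,-20],0],[[0,0,0],[0,0,-10],0],[[0,0,0],[-20,10,0],0],[[0,0,0],[-30,15,0],0],[[0,0,0],[-30,15,0],0],[[0,0,0],[-20,10,0],0],[[0,0,0],[0,0,0],0]]'

```text
time: 5.23
position: [0.3647, -0.454, 0.1896]
tool_rot: [3.074, 0.637, 0.007]
ft_force: [-0.3, -0.5, -0.5]
grip_width: 0.006
```

```bash
python3 - <<'E'
from h import *
go('middle')
from bench import optics
d=optics.get_image('scene');t=optics.get_image('top')
S=dict(np.load('scene0.npz'))
c=lambda f:cv2.resize(f[170:245,290:370,::-1],None,fx=5,fy=5,interpolation=cv2.INTER_CUBIC)
cv2.imwrite('pics/s2.png',np.hstack([c(S['frame']),c(d['frame'])]))
cv2.imwrite('pics/t2.png',t['frame'][:,:,::-1])
for b in blobs(t,[(358,248)],[.092]):print(*b)
np.savez("top2.npz",**t)
E
```

```text
t 5.23 tip [ 0.3647 -0.4541  0.1816] z [ 0.005 -0.001 -1.   ] F [-0.31 -0.51 -0.47] w 0.006
to button, tool mm [ 295.7 -141.8   52.5] q [ 0.99  0.2  -0.16  1.68  0.03  1.26 -0.34]
tilt fix deg [ 0.17 -0.24  0.  ] x az 23.4
454 408 [357.9 247.9] (357.9, 247.9) [22.1 22.8] [ 0.4367 -0.369   0.092 ] [ 0.4368 -0.3688  0.0925]
```

View pics/s2.png

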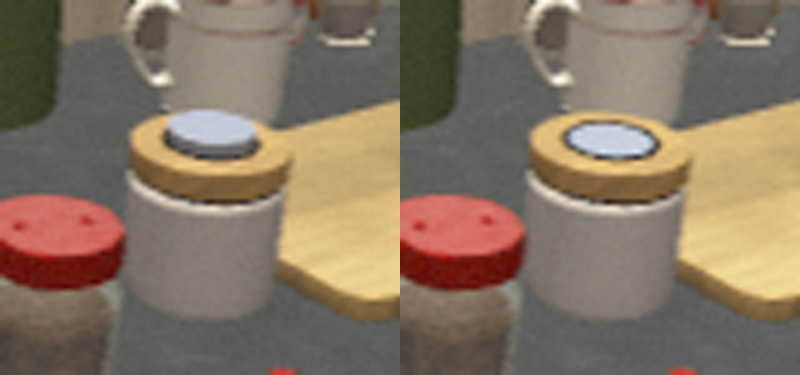

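View pics/t2.png

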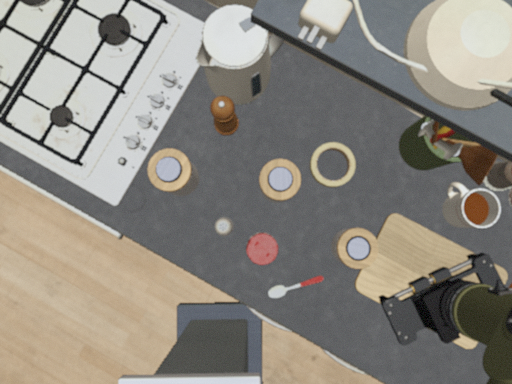

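The short jar's button is now flush: depth puts its top at 0.0925, and the lid hasn't moved. Next is the middle jar.

>>> step_arm --rows '[[[0,0,0],[22,-11,0],0],[[0,0,0],[27,-13,0],0],[[0,0,0],[27,-13,0],0],[[0,0,0],[27,-13,0],0],[[0,0,0],[27,-13,0],0],[[0,0,0],[27,-13,0],0],[[0,0,0],[27,-13,0],0],[[0,0,0],[27,-13,0],0],[[0,0,0],[27,-13,0],0],[[0,0,0],[20,-10,0],0],[[0,0,0],[10,-5,0],0],[[0,0,0],[0,0,0],0]]'

```text
time: 6.33
position: [0.5772, -0.1878, 0.1879]
tool_rot: [-3.053, -0.68, -0.02]
ft_force: [-0.3, 0.3, -0.7]
grip_width: 0.009
```

```bash
python3 -c "
from h import *
go('middle')"
```

```text
t 6.33 tip [ 0.5773 -0.1877  0.1799] z [ 0.0092  0.0161 -0.9998] F [-0.34  0.25 -0.71] w 0.009
to button, tool mm [-6.3 18.7 49.6] q [ 0.6   0.27 -0.38  1.61  0.09  1.27 -0.92]
tilt fix deg [-0.61 -0.87  0.  ] x az 25.1
```

>>> step_arm --rows '[[[-0.6,-0.8,0],[-4,10,8],0],[[0,0,0],[-2,8,8],0],[[0,0,0],[0,0,8],0],[[0,0,0],[0,0,5],0],[[0,0,0],[0,0,0],0],[[0,0,0],[0,0,0],0]]'

```text
time: 6.83
position: [0.5753, -0.214, 0.1533]
tool_rot: [3.067, 0.673, -0.01]
ft_force: [0.5, 0.2, -0.2]
grip_width: 0.006
```

```bash
python3 -c "
from h import *
go('middle')
from bench import optics
d=optics.get_image('scene');cv2.imwrite('pics/s3.png',d['frame'][:,:,::-1])"
```

```text
t 6.83 tip [ 0.5752 -0.214   0.1453] z [-0.0056 -0.0029 -1.    ] F [ 0.55  0.15 -0.2 ] w 0.006
to button, tool mm [ 7.6 -4.8 15.3] q [ 0.61  0.32 -0.36  1.63  0.12  1.22 -0.92]
tilt fix deg [0.01 0.36 0.  ] x az 24.8
```

View pics/s3.png

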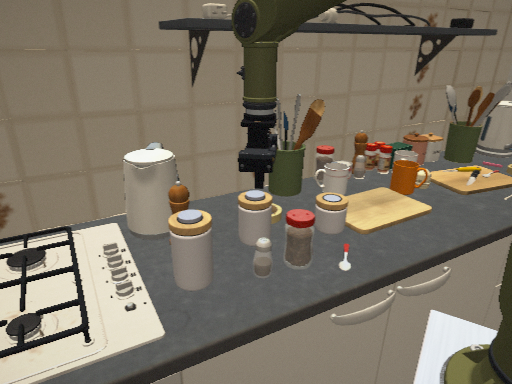

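The gripper is over the middle jar, fingertips near (258,178), clear of the shelf, and about 9 mm off to the side. I'll centre it and then press.

>>> step_arm --rows '[[[0,0.3,0],[6,-4,2],0],[[0,0,0],[1,-1,2],0],[[0,0,0],[0,0,0],0],[[0,0,0],[0,0,0],0]]'

```text
time: 7.22
position: [0.5797, -0.2068, 0.1498]
tool_rot: [3.068, 0.67, 0.001]
ft_force: [-0.5, -0.1, 0.3]
grip_width: 0.007
```

```bash
python3 -c "
from h import *
go('middle')"
```

```text
t 7.22 tip [ 0.5797 -0.2069  0.1418] z [ 8.0e-04 -1.1e-03 -1.0e+00] F [-0.5  -0.13  0.25] w 0.007
to button, tool mm [ 0.4 -0.2 11.8] q [ 0.6   0.32 -0.36  1.63  0.12  1.21 -0.93]
tilt fix deg [ 0.07 -0.01  0.  ] x az 24.6
```

>>> step_arm --rows '[[[0,0,0],[0,0,4],0],[[0,0,0],[0,0,3],0],[[0,0,0],[0,0,2],0],[[0,0,0],[0,0,2],0],[[0,0,0],[0,0,1.5],0],[[0,0,0],[0,0,1.5],0]]'

```text
time: 7.72
position: [0.5806, -0.2064, 0.1363]
tool_rot: [3.066, 0.672, 0.004]
ft_force: [-1.6, -0.1, 4.3]
grip_width: 0.008
```

>>> step_arm --rows '[[[0,0,0],[0,0,1.5],0],[[0,0,0],[0,0,1.5],0]]'

```text
time: 7.88
position: [0.5807, -0.2064, 0.1339]
tool_rot: [3.066, 0.672, 0.004]
ft_force: [-1.2, 0.5, 3.8]
grip_width: 0.005
```

>>> step_arm --rows '[[[0,0,0],[0,0,1.5],0]]'

```text
time: 7.97
position: [0.5806, -0.2064, 0.1326]
tool_rot: [3.066, 0.671, 0.004]
ft_force: [-1.9, 1.2, 3.7]
grip_width: 0.004
```

>>> step_arm --rows '[[[0,0,0],[0,0,1.5],0]]'

```text
time: 8.05
position: [0.5806, -0.2064, 0.1312]
tool_rot: [3.066, 0.672, 0.004]
ft_force: [-2.0, 0.6, 4.0]
grip_width: 0.004
```

>>> step_arm --rows '[[[0,0,0],[0,0,1],0]]'

```text
time: 8.13
position: [0.5808, -0.2064, 0.1304]
tool_rot: [3.066, 0.671, 0.004]
ft_force: [-3.1, 1.6, 9.4]
grip_width: 0.003
```

>>> step_arm --rows '[[[0,0,0],[0,0,0.8],0]]'

```text
time: 8.22
position: [0.5809, -0.2065, 0.1305]
tool_rot: [3.065, 0.671, 0.004]
ft_force: [-3.9, 1.5, 10.6]
grip_width: 0.005
```

Force rose from 4 to 10 N with no further travel, so the end stop is reached. I'll retreat.

>>> step_arm --rows '[[[0,0,0],[0,0,-3],0],[[0,0,0],[0,0,-12],0],[[0,0,0],[0,0,-20],0],[[0,0,0],[0,0,-20],0],[[0,0,0],[0,0,-20],0],[[0,0,0],[0,0,-15],0],[[0,0,0],[0,0,-8],0],[[0,0,0],[0,0,0],0]]'

```text
time: 8.88
position: [0.5804, -0.2064, 0.2323]
tool_rot: [3.067, 0.672, 0.004]
ft_force: [0.5, -0.7, -0.1]
grip_width: 0.007
```

```bash
python3 - <<'E'
from h import *
go('tall')
from bench import optics
d=optics.get_image('scene')
S=dict(np.load('scene0.npz'))
c=lambda f:cv2.resize(f[170:250,215:295,::-1],None,fx=5,fy=5,interpolation=cv2.INTER_CUBIC)
cv2.imwrite('pics/s4.png',np.hstack([c(S['frame']),c(d['frame'])]))
E
```

```text
t 8.88 tip [ 0.5804 -0.2064  0.2243] z [ 0.0029 -0.0017 -1.    ] F [ 0.51 -0.66 -0.09] w 0.007
to button, tool mm [ 108.2 -192.    64. ] q [ 0.6   0.27 -0.37  1.53  0.1   1.36 -0.91]
tilt fix deg [ 0.16 -0.11 -0.  ] x az 24.7
```

View pics/s4.png

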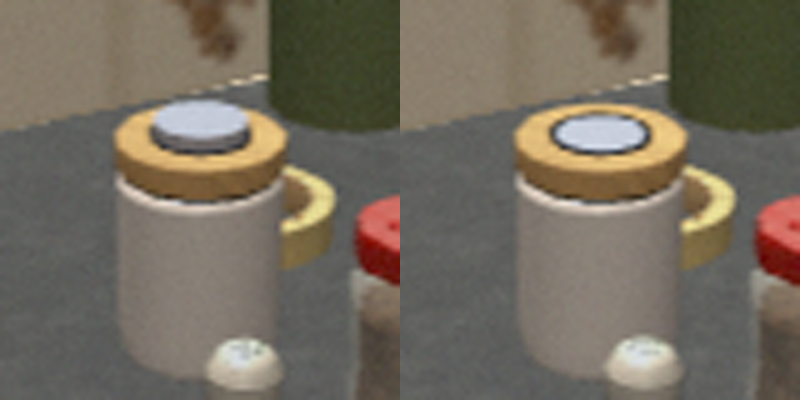

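The middle button is flush and its jar hasn't moved. Next is the tall jar.

>>> step_arm --rows '[[[0,0,0],[12,-20,0],0],[[0,0,0],[13,-24,0],0],[[0,0,0],[13,-24,0],0],[[0,0,0],[13,-24,0],0],[[0,0,0],[13,-24,0],0],[[0,0,0],[13,-24,0],0],[[0,0,0],[13,-24,0],0],[[0,0,0],[10,-18,0],0],[[0,0,0],[5,-8,0],0],[[0,0,0],[0,0,0],0],[[0,0,0],[0,0,0],0]]'

```text
time: 9.85
position: [0.5908, 0.0154, 0.2161]
tool_rot: [-3.068, -0.662, 0.027]
ft_force: [-0.9, -0.3, 0.5]
grip_width: 0.007
```

```bash
python3 -c "
from h import *
go('tall')"
```

```text
t 9.85 tip [0.5906 0.0154 0.2081] z [-1.740e-02 -6.000e-04 -9.998e-01] F [-0.94 -0.25  0.48] w 0.007
to button, tool mm [ 7.1  5.6 47.9] q [ 0.35  0.25 -0.5   1.59  0.12  1.34 -1.31]
tilt fix deg [-0.38  0.92 -0.  ] x az 24.4
```

>>> step_arm --rows '[[[-0.4,0.8,0],[6,4,8],0],[[0,0,0],[0,0,8],0],[[0,0,0],[0,0,8],0],[[0,0,0],[0,0,4],0],[[0,0,0],[0,0,0],0],[[0,0,0],[0,0,0],0]]'

```text
time: 10.35
position: [0.5965, 0.0046, 0.1836]
tool_rot: [3.071, 0.646, -0.012]
ft_force: [-0.3, 0.5, -0.8]
grip_width: 0.003
```

```bash
python3 -c "
from h import *
go('tall')"
```

```text
t 10.35 tip [0.5965 0.0046 0.1756] z [-0.0065 -0.005  -1.    ] F [-0.32  0.54 -0.82] w 0.003
to button, tool mm [ 5.5 -7.1 15.6] q [ 0.36  0.28 -0.49  1.63  0.14  1.27 -1.31]
tilt fix deg [ 0.11  0.46 -0.  ] x az 23.7
```

>>> step_arm --rows '[[[0.1,0.4,0],[4,-6,2],0],[[0,0,0],[1,-1,2],0],[[0,0,0],[0,0,0],0],[[0,0,0],[0,0,0],0]]'

```text
time: 10.68
position: [0.5987, 0.0133, 0.1799]
tool_rot: [3.075, 0.644, 0.001]
ft_force: [-0.1, -0.0, -0.2]
grip_width: 0.006
```

```bash
python3 -c "
from h import *
go('tall')"
```

```text
t 10.68 tip [0.5987 0.0133 0.1719] z [ 6.e-04 -1.e-04 -1.e+00] F [-0.06 -0.01 -0.21] w 0.006
to button, tool mm [-0.2  0.  11.9] q [ 0.35  0.28 -0.49  1.64  0.14  1.26 -1.33]
tilt fix deg [ 0.02 -0.03  0.  ] x az 23.7
```

Centred and vertical, so I'll repeat the descent that worked.

>>> step_arm --rows '[[[0,0,0],[0,0,4],0],[[0,0,0],[0,0,3],0],[[0,0,0],[0,0,2],0],[[0,0,0],[0,0,2],0],[[0,0,0],[0,0,1.5],0],[[0,0,0],[0,0,1.5],0],[[0,0,0],[0,0,1.5],0]]'

```text
time: 11.27
position: [0.5994, 0.0139, 0.1652]
tool_rot: [3.073, 0.646, 0.004]
ft_force: [-1.8, -0.1, 3.9]
grip_width: 0.005
```

>>> step_arm --rows '[[[0,0,0],[0,0,1.5],0],[[0,0,0],[0,0,1.5],0]]'

```text
time: 11.43
position: [0.5994, 0.0139, 0.1627]
tool_rot: [3.073, 0.646, 0.005]
ft_force: [-0.9, -0.2, 4.2]
grip_width: 0.004
```

>>> step_arm --rows '[[[0,0,0],[0,0,1.5],0]]'

```text
time: 11.52
position: [0.5994, 0.0139, 0.1612]
tool_rot: [3.073, 0.645, 0.005]
ft_force: [-1.6, -0.2, 3.3]
grip_width: 0.002
```

>>> step_arm --rows '[[[0,0,0],[0,0,1],0]]'

```text
time: 11.6
position: [0.5995, 0.0139, 0.1604]
tool_rot: [3.073, 0.645, 0.005]
ft_force: [-2.6, -0.5, 9.6]
grip_width: 0.007
```

>>> step_arm --rows '[[[0,0,0],[0,0,0.8],0]]'

```text
time: 11.68
position: [0.5997, 0.0139, 0.1604]
tool_rot: [3.073, 0.645, 0.006]
ft_force: [-3.0, -0.7, 10.0]
grip_width: 0.009
```

End stop reached at about 10 N. I'll retreat and check everything.

>>> step_arm --rows '[[[0,0,0],[0,0,-3],0],[[0,0,0],[0,0,-12],0],[[0,0,0],[0,0,-20],0],[[0,0,0],[0,0,-20],0],[[0,0,0],[0,0,-20],0],[[0,0,0],[0,0,-15],0],[[0,0,0],[-20,0,0],0],[[0,0,0],[-30,0,0],0],[[0,0,0],[-30,0,0],0],[[0,0,0],[-30,0,0],0],[[0,0,0],[-15,0,0],0],[[0,0,0],[0,0,0],0]]'

```text
time: 12.68
position: [0.4829, -0.037, 0.2559]
tool_rot: [-3.073, -0.65, -0.014]
ft_force: [1.9, -0.2, 0.1]
grip_width: 0.005
```

>>> step_arm --rows '[[[0,0,0],[0,0,0],0],[[0,0,0],[0,0,0],0]]'

```text
time: 12.85
position: [0.4834, -0.0372, 0.2571]
tool_rot: [3.073, 0.648, 0.018]
ft_force: [0.1, -0.0, 0.2]
grip_width: 0.008
```

```bash
python3 - <<'E'
from h import *
go('tall')
from bench import optics
d=optics.get_image('scene');t=optics.get_image('top')
cv2.imwrite('pics/s5.png',d['frame'][:,:,::-1]);cv2.imwrite('pics/t5.png',t['frame'][:,:,::-1])
for sd,z in(((358,248),.092),((280,179),.122),((169,168),.152)):
    try:
        for b in blobs(t,[sd],[z]):print(*b)
    except Exception as e:print("hidden")
E
```

```text
t 12.85 tip [ 0.4835 -0.0372  0.2491] z [ 0.0117  0.0011 -0.9999] F [ 0.13 -0.03  0.18] w 0.008
to button, tool mm [1.246e+02 1.000e-01 9.050e+01] q [ 0.49 -0.04 -0.45  1.8  -0.02  1.36 -1.11]
tilt fix deg [ 0.21 -0.64 -0.  ] x az 23.8
372 408 [357.9 247.9] (357.9, 247.9) [22.  22.9] [ 0.4368 -0.3691  0.092 ] [ 0.4368 -0.369   0.0924]
206 419 [279.9 178.8] (279.8, 178.8) [22.7 22.9] [ 0.5807 -0.2069  0.122 ] [ 0.5806 -0.2069  0.1222]
168 451 [168.5 169.1] (168.4, 169.2) [23.5 24.1] [0.5994 0.0145 0.152 ] [0.5995 0.0146 0.1515]
```

View pics/s5.png

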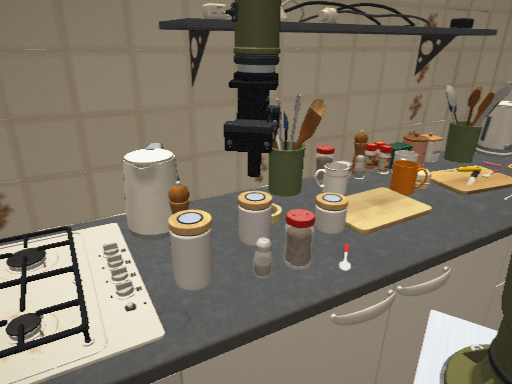

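View pics/t5.png

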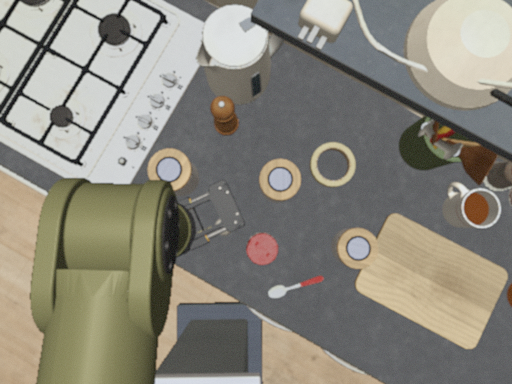

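All three buttons are flush, at (192,219), (255,198) and (331,199) in the scene view. The jars and the other items stand where they were, and the gripper is clear of everything. I'm handing the job in.

```bash
python3 -c "
from bench import order
print(order.close_job())"
```

```text
the job is handed in; nothing more can be done
None
```

All three jars are sealed: I pressed the buttons down with the closed fingertips, shortest jar first, then the middle, then the tallest. I handed the job in at about 13 s of the 48 s allowed; it reports no verdict.

- **Buttons:** depth in the last top view puts the button tops at 0.092, 0.122 and 0.152 m, against 0.100, 0.130 and 0.160 m when up. That is about 8 mm down each, and they look flush in the scene view.
- **Jars and other items:** the button centres moved by no more than about 1.5 mm, which is within the calibration error. The other items look unmoved, though I checked them by eye and did not measure them again. In the last top view the arm hid the salt shaker, so I saw it only in the scene view.
- **Force:** the middle and tall buttons read about 4 N while sinking and about 10–11 N at the end stop, against the 25 N limit. For the short jar I saw no such rise. Its force readings came after rows without motion and stayed under 3 N, so I judged the end stop from where the descent stalled and confirmed it in the images.
- **Clearance:** the arm was touching nothing when I handed in, with the fingertips about 0.25 m above the worktop.

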